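Tip the probe thermometer out of its storage tube

TASK

Get the probe thermometer ready for the temperature round: tip its clear storage tube mouth-down just enough that the green handle slides part way out, with the steel probe still inside, then lay the tube down on the counter and draw the thermometer out by its handle. Lay it gently, not dropped, flat with the display up and wholly inside the white tray, and leave the empty tube lying on the counter. Keep the steel probe off the counter and the gripper off the probe, and leave the other things where they are.

Things in the scene. Friction and masses are not known exactly. Their poses are not given: they have to be found in the camera images.
- tube_mid (a point): centre (15 mm above its underside) of a clear tube of rectangular section lying on the counter: 205 mm long (x, towards the open mouth with a white rim; a blue plug 5 mm thick closes the -x end), 38 wide (y), 30 high (z up), walls 3, 70 to 120 g. The bore, 32 wide, 24 high, 200 deep, is smooth: what is inside slides once the mouth points 12 to 17 degrees below level
- tube_mouth (a point): centre of the tube's open mouth, 102.5 mm from tube_mid along x; same axes
- therm_handle (a point): centre of the thermometer's flat green handle: 95 mm long (x, from probe to handle end), 24 wide (y), 16 thick (z, out of the display). The whole is 180 mm long, 65 to 105 g, its centre of mass within 5 mm of this point
- handle_end (a point): centre of the handle's free end face, 47.5 mm from therm_handle along x; same axes. At the start the thermometer lies in the tube, display up, with this end 6 to 19 mm inside the mouth, too deep to be gripped
- probe_tip (a point): tip of the thin straight steel probe, 5 mm in diameter, 85 mm long, 180 mm behind handle_end, on the handle's centre line (8 mm above the surface when the handle lies flat)
- tray_floor (a point): centre of the inner floor of the white canteen tray, floor 5 mm above the counter and 250 mm (x) by 330 mm (y) inside; rim 22 mm above the counter, with a 12 mm lip outwards. The tray does not move; x and y along its sides
- bowl: small blue bowl, 100 mm wide, 42 mm high, standing in the tray on its far (+x) half; origin at the centre of its underside; bystander
- tube_cap: blue cap of the tube, 45 by 37 by 18 mm, lying open side up on the counter; origin under its centre; bystander
- wipes: white tub of wipes with pale blue band, 72 mm wide, 115 mm high; origin at its underside; bystander
- sanitiser: clear bottle with blue cap, 62 mm wide, 175 mm high; origin at its underside; bystander
- spoon: serving spoon with black handle, 260 mm long, lying on the counter; bystander
- plate: white plate, 136 mm wide, lying on the counter; origin at its underside; bystander
Things that resemble listed ones, but are neither listed nor needed, are in the scene too. Of the things like the part that bears tube_mid, leave any that is red; of the rest the smaller one is meant.

How it is judged:
On the way, in this order (a step that is already met when the one before it is completed fails the run):
1. the tube is tipped, its mouth at least 10 degrees below level, and the handle stands at least 20 mm out of the mouth with the probe tip still at least 25 mm inside the tube (angle between tube_mid's own x axis and vertical above 1.745 rad and x of handle_end in the frame of tube_mouth above 0.02 m and x of probe_tip in the frame of tube_mouth below -0.025 m), for 0.2 s.
2. the tube lies flat on the counter, let go, and the fingers grip the thermometer while its probe tip is still inside the tube (angle between tube_mid's own x axis and vertical between 1.42 and 1.72 rad and height (world z) of tube_mid below 0.024 m and contact force between the fingers and therm above 1 N and contact force between the fingers and tube below 0.3 N and x of probe_tip in the frame of tube_mouth below -0.01 m), for 0.1 s.
3. the thermometer, held in the fingers, is clear of the tube (contact force between the fingers and therm above 1 N and distance between probe_tip and tube_mid above 0.105 m and contact force between therm and tube below 0.05 N), for 0.1 s.
At the end, for the whole second after the job is handed in: the thermometer lies at rest flat on the tray's floor (within 7 degrees, its handle not more than 6 mm off the floor), display up, handle end and probe tip both inside the tray's walls; the tube lies at rest on the counter, level within 8 degrees (x of handle_end in the frame of tray_floor between -0.125 and 0.125 m and y of handle_end in the frame of tray_floor between -0.165 and 0.165 m and x of probe_tip in the frame of tray_floor between -0.125 and 0.125 m and y of probe_tip in the frame of tray_floor between -0.165 and 0.165 m and z of therm_handle in the frame of tray_floor below 0.014 m and angle between therm_handle's own z axis and vertical below 0.12 rad and linear speed of each of therm, tube below 0.02 m/s and height (world z) of tube_mid below 0.024 m and angle between tube_mid's own x axis and vertical between 1.42 and 1.72 rad); the robot touches nothing.
It fails at once if the probe tip comes within 2 mm of the counter (height (world z) of probe_tip below 0.0045 m).
It fails at once if the gripper touches the steel probe (contact force between the fingers and therm_c1 above 0.5 N).
It fails at once if the thermometer is dropped: it falls freely faster than 0.8 m/s, as from more than 30 mm (linear speed of therm above 0.8 m/s and contact force between anything else and therm below 0.05 N).
It fails at once if a bystander is moved by more than 20 mm (distance of any of bowl, tube_cap, wipes, sanitiser, spoon, plate from where it was at the start of the episode above 0.02 m).
It also fails if it takes over 72 s, if anything falls off the work surface, if the arm or the gripper's body presses on something with over 40 N, if the wrist force passes 120 N, or if a joint passes its speed limit or range.

ROBOT

A 6-joint arm with a two-finger parallel gripper is mounted at the origin on the work surface. World frame = base frame: x ahead of the robot, y to its left, z up, the work surface at z = 0. Lengths are in m, angles in rad, forces in N, time in s.
With the tool pointing down it reaches from about 0.3 to 0.775 m from the base axis. Payload 14.6 kg.
Tool frame: the origin (TCP) lies at the very end of the fingers, on their centre line; the grasp point (between the pads) lies arm.tcp_to_grasp behind it (arm.tcp_to_grasp is the distance from the TCP to the grasp point, in m); z points along the fingers, x is the direction in which the jaws open and shut, and the axes are right-handed (so a half turn about z gives the same grasp; the last joint's range is limited). The gripper opens to 94 mm and grips with 3 to 60 N. Pads are 16 mm wide; open, the fingers measure 119 mm over their backs; the gripper's body (75 mm by 177 mm) begins 78 mm behind the grasp point.
Start: joints at [1.268, 0.3, 1.521, -0, 1.321, -0.067], TCP at [0.128, 0.535, 0.205] pointing down, gripper open.
Joint ranges: [-3.03, 3.03], [-0.79, 2.21], [0.23, 2.52], [-1.04, 4.18], [0, 3.07], [-2.55, 2.55]. Speed limits (rad/s): [2.22, 2.22, 2.57, 3.14, 3.14, 3.14].

INTERFACE

Orientations are given as a unit quaternion [w, x, y, z].
In Python, from rig import arm gives the robot as it stands.
- The arm moves only by the tool play_rows, never from a script. Its argument "rows" is a list of rows, each a list of 3 entries, a list of its own where there are three numbers: the opening in per cent of the stroke, from 0 (shut) to 100 (fully open), then the shift along the tool's x, y, z in mm, then the turn, a rotation vector about the tool's x, y, z in degrees. In form: [[hand, [dx, dy, dz], [wx, wy, wz]], ...]. A call has 1 to 12 rows; each row shifts and turns the pose as measured when the row begins, along the tool's axes as they then stand; what a row does not reach is not made up. A row lasts 1/10 s, in which the tool goes at most 50 mm and 8.59 degrees, less where a joint would pass 70% of its speed; a pose out of reach is approached as far as the arm can. A call is refused whole if a number of a shift passes 50 or a number of a turn 8.59, either way. A call with a gripper value outside its range is refused whole. The fingers move at their own pace and stop on an object; "grip_force" is the grip in N (left out, the last holds). Time passes only in rows, so rows that do not move let the fingers close. It gives the time, the measured TCP pose, the force and the opening at its end, in the units of the state.
- arm.state(): the state, without advancing time (a new reading comes with each control period).
- arm.snapshot(name): name is "side" or "top"; returns the picture (400x640x3 uint8, red, green, blue); there is no depth.
- arm.get_calibration(name): a dict with "K" (3x3 intrinsics, pixels), "R" (3x3) and "t" (3): a world point X has camera coordinates R X + t. Camera axes: x right, y down, z forward; pixel columns grow to the right and rows downward; lengths in m; the calibration is good to about 2 mm. A picture is of the moment at which its call begins. get_calibration takes no time and is no camera call.
- arm.finish_job(): hands the job in, once; it reports no verdict.
The state is a dict: "t": time; "q": joint angles; "joint_velocities": joint speeds; "tau": joint torques, N m; "ee_pos": TCP position; "ee_rot": TCP orientation; "ft_force": force on the tool from outside, world axes, zero at the start; "ft_torque": the same for the moment, N m; "finger_gap": finger opening in m.
Only numpy, scipy, OpenCV 4.12 (cv2) and the standard library are available. Lean on these libraries where they do the work, as an engineer would, in place of code of your own. Each camera call takes 0.05 s, during which the arm holds its last target.

## Working session

There is one attempt and no reset: what is moved stays moved. The work goes in short steps, Python scripts to look and compute and a tool call to move; the robot and the scene stay as the last step left them, time stands still between calls to the robot, and variables do not carry over. Pictures are saved under pics/ and viewed, and the job is handed in when it is done.

Besides the shell and the picture viewer there is one more tool, called as name(argument=value, ...), one argument or row to a line, values as JSON. play_rows: Moves the arm, as the interface text tells. Its arguments: {"type":"object","properties":{"rows":{"type":"array","items":{"type":"array"}},"grip_force":{"type":"number"}},"required":["rows"]}

```bash
mkdir -p pics; ls; python3 - <<'E'
from rig import arm
import cv2,numpy as np
print(arm.state(), arm.tcp_to_grasp)
for n in("side","top"):
    c=arm.get_calibration(n);print(n,c)
    cv2.imwrite(f"pics/{n}0.png",arm.snapshot(n)[:,:,::-1])
E
```

```text
pics
{'t': 0.0, 'q': array([ 1.26843330e+00,  3.00476098e-01,  1.52158215e+00, -9.51464874e-06,
        1.32070490e+00, -6.65798741e-02]), 'joint_velocities': array([ 0.00099613,  0.00137234, -0.00059932, -0.00081468, -0.00024948,
       -0.00151527]), 'tau': array([-1.30446566e-03, -5.31778944e+01, -3.52747750e+01,  7.07415026e-02,
        2.43245781e-02, -9.58158012e-05]), 'ee_pos': array([0.12839787, 0.53453002, 0.20488314]), 'ee_rot': array([ 3.34703047e-04,  7.85366737e-01,  6.19030489e-01, -4.80111525e-04]), 'ft_force': array([-0.28206612,  0.37398243, -0.21260421]), 'ft_torque': array([ 0.04018953, -0.03164388, -0.01835338]), 'finger_gap': 0.09393434420156077} 0.0188
side {'K': array([[479.16863086,   0.        , 318.01766112],
       [  0.        , 479.16863086, 197.55875811],
       [  0.        ,   0.        ,   1.        ]]), 'R': array([[ 0.96902902, -0.24631091, -0.01771153],
       [-0.16994557, -0.61311879, -0.77149456],
       [ 0.17916825,  0.75061061, -0.63598935]]), 't': array([-0.45211128,  0.12989918,  1.34895166])}
top {'K': array([[398.97229644,   0.        , 327.25854184],
       [  0.        , 398.97229644, 196.68630035],
       [  0.        ,   0.        ,   1.        ]]), 'R': array([[ 0.00378749, -0.9999367 , -0.0105951 ],
       [-0.98368921, -0.00182012, -0.17986724],
       [ 0.17983657,  0.01110353, -0.98363383]]), 't': array([0.04298513, 0.50234508, 0.95943686])}
```

View pics/side0.png

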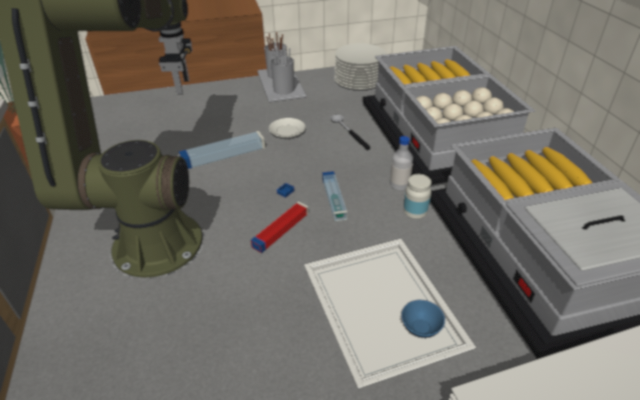

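View pics/top0.png

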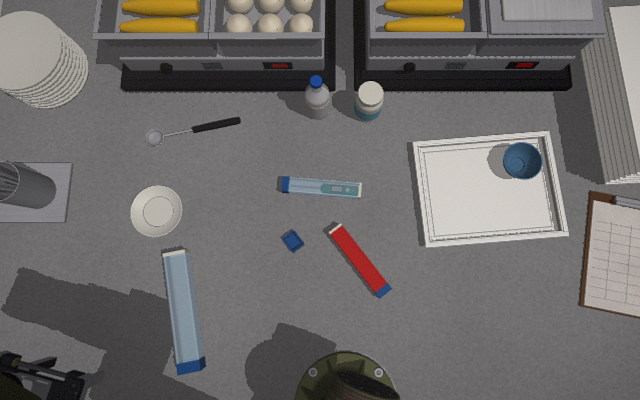

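The views show three tube-like things in the top view: a long clear tube at (184,310), a red tube at (360,262), and a small clear tube at (321,188) with a green handle inside. I reject the red one, and of the other two the smaller one at (321,188) is meant. I'll check it in a close crop.

```bash
python3 - <<'E'
import cv2
a=cv2.imread("pics/top0.png")[165:210,270:375];cv2.imwrite("pics/c1.png",cv2.resize(a,None,fx=7,fy=7,interpolation=cv2.INTER_CUBIC))
a=cv2.imread("pics/side0.png")[160:230,305:365];cv2.imwrite("pics/c2.png",cv2.resize(a,None,fx=8,fy=8,interpolation=cv2.INTER_CUBIC))
a=cv2.imread("pics/top0.png")[120:260,400:580];cv2.imwrite("pics/c3.png",cv2.resize(a,None,fx=4,fy=4,interpolation=cv2.INTER_CUBIC))
E
```

```text
(no output)
```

View pics/c1.png

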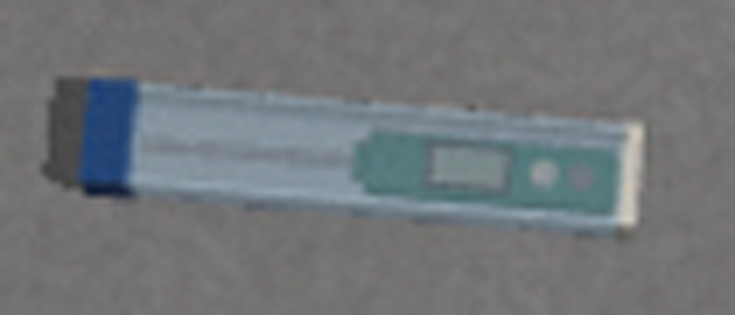

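View pics/c2.png

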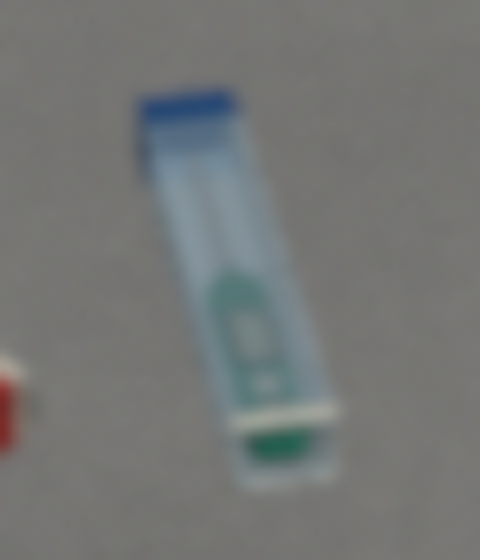

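View pics/c3.png

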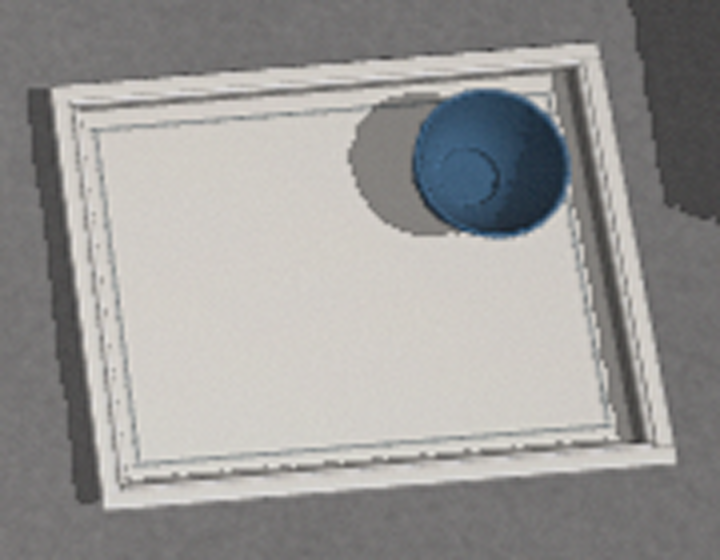

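```bash
cat > h.py <<'E'
import numpy as np
from rig import arm
from scipy.spatial.transform import Rotation as Ro
def ray(n,u,v,z):
    c=arm.get_calibration(n);R,t=c["R"],c["t"]
    d=R.T@np.linalg.inv(c["K"])@np.array([u,v,1.]);C=-R.T@t
    return C+d*(z-C[2])/d[2]
def proj(n,X):
    c=arm.get_calibration(n);p=c["K"]@(c["R"]@np.asarray(X)+c["t"]);return p[:2]/p[2]
def fr(s=None):
    s=s or arm.state();q=s["ee_rot"];return np.array(s["ee_pos"]),Ro.from_quat([q[1],q[2],q[3],q[0]])
E
python3 - <<'E'
from h import *
np.set_printoptions(precision=4,suppress=True)
for n in("top","side"):
    c=arm.get_calibration(n);print(n,-c["R"].T@c["t"])
f=lambda u,v:(270+(u+.5)/7-.5,165+(v+.5)/7-.5)
for nm,p in dict(pl1=(88,80),pl2=(84,193),m1=(643,122),m2=(637,230),he1=(617,150),he2=(614,214)).items():print(nm,ray("top",*f(*p),.03 if nm[0]!='h' else .019))
g=lambda u,v:(305+(u+.5)/8-.5,160+(v+.5)/8-.5)
for nm,p,z in [("p1",(140,100),.03),("p2",(238,92),.03),("m1",(230,425),.03),("m2",(338,408),.03),("mb1",(243,488),0),("mb2",(338,474),0)]:print(nm,ray("side",*g(*p),z))
k=lambda u,v:(400+(u+.5)/4-.5,120+(v+.5)/4-.5)
for p in [(52,90),(597,44),(676,462),(105,508)]:print("lip",ray("top",*k(*p),.022))
for p in [(93,130),(548,95),(610,425),(135,465)]:print("floor",ray("top",*k(*p),.005))
for p in [(492,90),(568,165),(490,238),(413,165)]:print("bowl",ray("top",*k(*p),.042))
for p,z in [((283,241),0),((303,240),0),((293,231),.018),((370,88),.115),((317,77),.17),((330,230),.03),((343,223),.03),((240,122),.01),((157,209),.01)]:print("by",p,ray("top",*p,z))
E
```

```text
top [0.3214 0.0332 1.0345]
side [ 0.2185 -1.0443  0.9501]
pl1 [0.5593 0.1615 0.03  ]
pl2 [0.5168 0.162  0.03  ]
m1 [ 0.5437 -0.0433  0.03  ]
m2 [ 0.5033 -0.0406  0.03  ]
he1 [ 0.5355 -0.0343  0.019 ]
he2 [ 0.5113 -0.033   0.019 ]
p1 [0.5222 0.1636 0.03  ]
p2 [0.5617 0.1582 0.03  ]
m1 [ 0.5035 -0.0371  0.03  ]
m2 [ 0.544  -0.0386  0.03  ]
mb1 [ 0.5079 -0.0394  0.    ]
mb2 [ 0.5438 -0.0413  0.    ]
lip [ 0.6534 -0.1802  0.022 ]
lip [ 0.6852 -0.5407  0.022 ]
lip [ 0.4093 -0.5638  0.022 ]
lip [ 0.3793 -0.2039  0.022 ]
floor [ 0.6311 -0.2101  0.005 ]
floor [ 0.6556 -0.5144  0.005 ]
floor [ 0.4344 -0.5341  0.005 ]
floor [ 0.4078 -0.2282  0.005 ]
bowl [ 0.6469 -0.4591  0.042 ]
bowl [ 0.597  -0.5032  0.042 ]
bowl [ 0.5491 -0.4496  0.042 ]
bowl [ 0.5969 -0.4046  0.042 ]
by (283, 241) [0.3939 0.159  0.    ]
by (303, 240) [0.3966 0.1072 0.    ]
by (293, 231) [0.4181 0.1318 0.018 ]
by (370, 88) [ 0.7619 -0.0606  0.115 ]
by (317, 77) [0.7631 0.068  0.17  ]
by (330, 230) [0.4197 0.0373 0.03  ]
by (343, 223) [0.4376 0.0045 0.03  ]
by (240, 122) [0.7141 0.2821 0.01  ]
by (157, 209) [0.4753 0.4887 0.01  ]
```

The crop confirms the choice. The tube has a green handle with the display up, a blue plug on the left at (85,135), and a white-rimmed mouth on the right at (640,175). In the world its plug end is at about (0.538, 0.161) and its mouth at about (0.5235, -0.041). The bowl is at (0.598, -0.454).

```bash
cat >> h.py <<'E'
from scipy.linalg import logm,expm
np.set_printoptions(precision=4,suppress=True)
def T(p,R):
    M=np.eye(4);M[:3,:3]=R.as_matrix();M[:3,3]=p;return M
def goal(p,xang,tilt=0,n=None,lim_mm=40,lim_deg=7.5):
    """tool down with x axis at xang deg about world z, then tilt deg about tool x"""
    a=np.radians(xang);x=np.array([np.cos(a),np.sin(a),0]);z=np.array([0,0,-1.]);y=np.cross(z,x)
    R=Ro.from_matrix(np.c_[x,y,z])*Ro.from_rotvec([np.radians(tilt),0,0])
    p0,R0=fr();D=np.linalg.inv(T(p0,R0))@T(p,R)
    rv=np.degrees(Ro.from_matrix(D[:3,:3]).as_rotvec())
    if n is None:n=int(np.ceil(max(np.linalg.norm(D[:3,3])/(lim_mm/1e3),np.linalg.norm(rv)/lim_deg,1)))
    S=np.real(expm(np.real(logm(D))/n))
    print("pos",p0,"n",n,"row",np.round(S[:3,3]*1e3,1),np.round(rv/n,2),"| total",np.round(D[:3,3]*1e3,1),np.round(rv,2))
    M=T(p0,R0)
    for i in range(n):
        M=M@S
        if i%3==2:print("  via",M[:3,3])
E
python3 -c "
from h import *
goal([.5305,.0602,.12],-4.1)"
```

```text
pos [0.1284 0.5345 0.2049] n 16 row [ 1.2 42.2  5.3] [0.   0.   5.04] | total [-367.2  501.8   85.3] [ 0.04  0.05 80.59]
  via [0.2493 0.4976 0.189 ]
  via [0.3564 0.4305 0.1731]
  via [0.4423 0.3377 0.1572]
  via [0.5011 0.2258 0.1412]
  via [0.5286 0.1024 0.1253]
```

play_rows(
  rows=[
    [100, [1.2, 42.2, 5.3], [0, 0, 5.04]],
    [100, [1.2, 42.2, 5.3], [0, 0, 5.04]],
    [100, [1.2, 42.2, 5.3], [0, 0, 5.04]],
    [100, [1.2, 42.2, 5.3], [0, 0, 5.04]],
    [100, [1.2, 42.2, 5.3], [0, 0, 5.04]],
    [100, [1.2, 42.2, 5.3], [0, 0, 5.04]],
    [100, [1.2, 42.2, 5.3], [0, 0, 5.04]],
    [100, [1.2, 42.2, 5.3], [0, 0, 5.04]],
    [100, [1.2, 42.2, 5.3], [0, 0, 5.04]],
    [100, [1.2, 42.2, 5.3], [0, 0, 5.04]],
    [100, [1.2, 42.2, 5.3], [0, 0, 5.04]],
    [100, [1.2, 42.2, 5.3], [0, 0, 5.04]],
  ],
)

```text
t: 1.3
ee_pos: [0.5054, 0.2119, 0.1353]
ee_rot: [0.002, 0.992, 0.123, -0.003]
ft_force: [0.5, 0.5, -0.4]
finger_gap: 0.0941
```

```bash
python3 -c "
from h import *
goal([.5305,.0602,.1],-4.1)"
```

```text
pos [0.5054 0.2119 0.1353] n 4 row [ 1.5 38.5  8.9] [0.05 0.08 4.55] | total [-12.4 153.1  35.8] [ 0.2   0.31 18.21]
  via [0.5287 0.0987 0.1089]
```

play_rows(
  rows=[
    [100, [1.5, 38.5, 8.9], [0.05, 0.08, 4.55]],
    [100, [1.5, 38.5, 8.9], [0.05, 0.08, 4.55]],
    [100, [1.5, 38.5, 8.9], [0.05, 0.08, 4.55]],
    [100, [1.5, 38.5, 8.9], [0.05, 0.08, 4.55]],
    [100, [0, 0, 0], [0, 0, 0]],
  ],
)

```text
t: 1.8
ee_pos: [0.5303, 0.0496, 0.0966]
ee_rot: [0.0, 0.999, -0.046, -0.001]
ft_force: [0.2, 0.5, -0.2]
finger_gap: 0.0939
```

```bash
python3 -c "
from h import *
goal([.5305,.0602,.007],-4.1,lim_mm=20)
import cv2
for n in('side','top'):cv2.imwrite(f'pics/{n}1.png',arm.snapshot(n)[:,:,::-1])
a=cv2.imread('pics/side1.png')[60:260,230:430];cv2.imwrite('pics/s1.png',cv2.resize(a,None,fx=3,fy=3,interpolation=cv2.INTER_CUBIC))
"
```

```text
pos [0.5303 0.0496 0.0966] n 5 row [-0.1 -2.1 17.9] [ 0.01  0.03 -0.24] | total [ -0.5 -10.6  89.6] [ 0.04  0.16 -1.21]
  via [0.5304 0.056  0.0428]
```

View pics/s1.png

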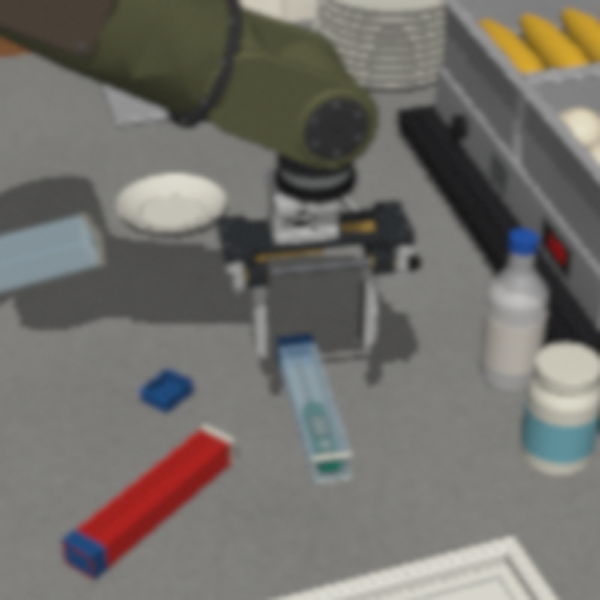

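The side view shows the fingers straddling the tube, with tips at about (275,390) and (372,380) in the crop and nothing in the way. I'll descend.

play_rows(
  rows=[
    [100, [-0.1, -2.1, 17.9], [0, 0, -0.24]],
    [100, [-0.1, -2.1, 17.9], [0, 0, -0.24]],
    [100, [-0.1, -2.1, 17.9], [0, 0, -0.24]],
    [100, [-0.1, -2.1, 17.9], [0, 0, -0.24]],
    [100, [-0.1, -2.1, 15], [0, 0, -0.24]],
    [100, [0, 0, 0], [0, 0, 0]],
  ],
)

```text
t: 2.5
ee_pos: [0.5321, 0.0715, 0.0104]
ee_rot: [-0.001, 1.0, -0.026, 0.001]
ft_force: [0.3, -0.3, 0.6]
finger_gap: 0.0939
```

play_rows(
  grip_force=20,
  rows=[
    [60, [0, 0, 0], [0, 0, 0]],
    [50, [0, 0, 0], [0, 0, 0]],
    [45, [0, 0, 0], [0, 0, 0]],
    [40, [0, 0, 0], [0, 0, 0]],
    [35, [0, 0, 0], [0, 0, 0]],
    [30, [0, 0, 0], [0, 0, 0]],
    [30, [0, 0, 0], [0, 0, 0]],
    [30, [0, 0, 0], [0, 0, 0]],
  ],
)

```text
t: 3.3
ee_pos: [0.5337, 0.0732, 0.0141]
ee_rot: [-0.001, 1.0, -0.024, 0.004]
ft_force: [-0.5, -0.1, -0.5]
finger_gap: 0.0378
```

```bash
python3 -c "
from h import *
s=arm.state();print(s['ee_pos'],s['ft_force'],s['ft_torque'],s['finger_gap']);p,R=fr(s);print(R.as_matrix())
import cv2
for n in('side','top'):cv2.imwrite(f'pics/{n}2.png',arm.snapshot(n)[:,:,::-1])
a=cv2.imread('pics/side2.png')[110:260,280:430];cv2.imwrite('pics/s2.png',cv2.resize(a,None,fx=4,fy=4,interpolation=cv2.INTER_CUBIC))
"
```

```text
[0.5337 0.0732 0.0141] [-0.4697 -0.1059 -0.4956] [-0.014   0.1012  0.0021] 0.03779875600386919
[[ 0.9988 -0.0484  0.0077]
 [-0.0484 -0.9988  0.0016]
 [ 0.0077 -0.0019 -1.    ]]
```

View pics/s2.png

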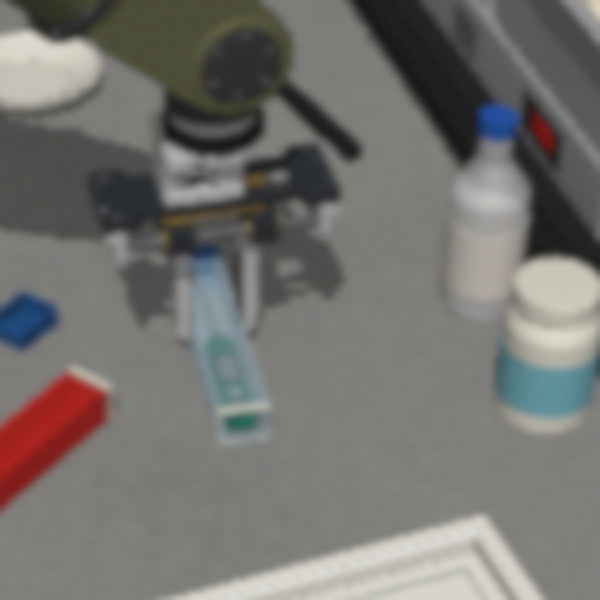

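The tube is gripped (gap 37.8 mm), with the mouth at about (245,425) in the crop. Next I'll lift and tilt it mouth-down, keeping the mouth close above the counter so that the counter stops the handle.

```bash
python3 -c "
from h import *
goal([.5335,.0732,.042],-2.8,10,n=8)"
```

```text
pos [0.5337 0.0732 0.0141] n 8 row [-0.  -0.3 -3.5] [ 1.24 -0.05  0.01] | total [ -0.   -0.  -27.9] [ 9.89 -0.43  0.07]
  via [0.5336 0.0738 0.0245]
  via [0.5336 0.0737 0.035 ]
```

play_rows(
  grip_force=30,
  rows=[
    [30, [0, 0, -5], [0, 0, 0]],
    [30, [0, -0.3, -4], [0.5, 0, 0]],
    [30, [0, -0.3, -3.5], [1.24, 0, 0]],
    [30, [0, -0.3, -3.5], [1.24, 0, 0]],
    [30, [0, -0.3, -3.5], [1.24, 0, 0]],
    [30, [0, -0.3, -3.5], [1.24, 0, 0]],
    [30, [0, -0.3, -3.5], [1.24, 0, 0]],
    [30, [0, -0.3, -3], [1.24, 0, 0]],
    [30, [0, 0, 0], [0, 0, 0]],
  ],
)

```text
t: 4.3
ee_pos: [0.5334, 0.0736, 0.0463]
ee_rot: [-0.077, 0.997, -0.024, 0.006]
ft_force: [-0.6, -0.3, -1.3]
finger_gap: 0.0377
```

```bash
cat > look.py <<'E'
from h import *
import cv2,sys
k=sys.argv[1]
for n in('side','top'):cv2.imwrite(f'pics/{n}_{k}.png',arm.snapshot(n)[:,:,::-1])
a=cv2.imread(f'pics/side_{k}.png')[140:240,290:390];b=cv2.imread(f'pics/top_{k}.png')[160:220,300:400]
a=cv2.resize(a,None,fx=4,fy=4,interpolation=cv2.INTER_CUBIC);b=cv2.resize(b,None,fx=4,fy=4,interpolation=cv2.INTER_CUBIC)
o=np.zeros((400,800,3),np.uint8);o[:,:400]=a;o[:240,400:]=b;cv2.imwrite(f'pics/l_{k}.png',o)
s=arm.state();p,R=fr(s);M=R.as_matrix()
th=np.degrees(np.arcsin(-M[2,1]));print('t',s['t'],'p',p,'tilt',th,'xang',np.degrees(np.arctan2(M[1,0],M[0,0])),'gap',s['finger_gap'],'F',s['ft_force'])
d=.114;b=.014
m=p+M@np.array([0,d,b]);print('mouth low edge',m)
for e in(0,.02,.03,.04,.05):
    h=p+M@np.array([0,d+e,b-.019]);print('handle top edge out',e,'side px',proj('side',h)-[290,140],'top px',proj('top',h)-[300,160])
E
python3 look.py a
```

```text
t 4.4 p [0.5332 0.0738 0.0459] tilt 8.724501006201619 xang -2.7794778385413723 gap 0.03817846287053519 F [-0.187  -0.1525 -1.7049]
mouth low edge [ 0.5281 -0.0367  0.0147]
handle top edge out 0 side px [51.588  70.8302] top px [60.145 27.769]
handle top edge out 0.02 side px [53.2039 76.0296] top px [67.7693 28.3776]
handle top edge out 0.03 side px [54.0234 78.6664] top px [71.567  28.6807]
handle top edge out 0.04 side px [54.8507 81.3283] top px [75.3551 28.9831]
handle top edge out 0.05 side px [55.686  84.0159] top px [79.1336 29.2847]
```

View pics/l_a.png

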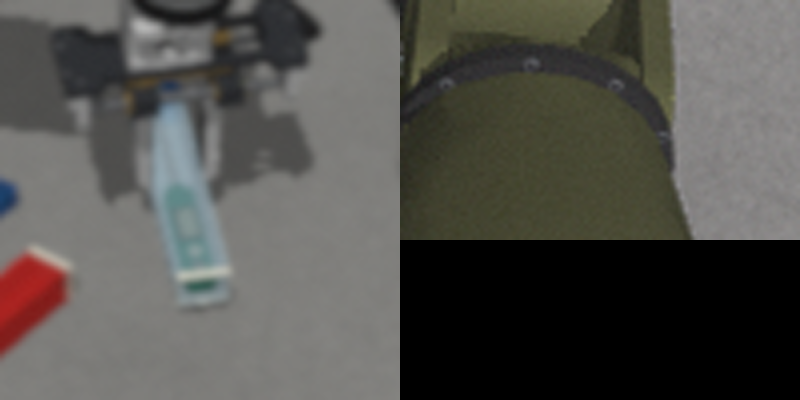

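```bash
python3 -c "
from h import *
p,R=fr();M=R.as_matrix()
for d,b in[(.114,.014),(.114,.009),(.114,-.016),(.114,-.021),(-.091,-.016)]:
    print(d,b,proj('side',p+M@[0,d,b])-[290,140])
goal([.5335,.0732,.050],-2.8,15,n=6)
"; python3 - <<'E'
import cv2
a=cv2.imread('pics/side_a.png')[155:225,315:365];cv2.imwrite('pics/x_a.png',cv2.resize(a,None,fx=10,fy=8,interpolation=cv2.INTER_CUBIC))
E
```

```text
0.114 0.014 [51.3137 75.0163]
0.114 0.009 [51.3854 73.9229]
0.114 -0.016 [51.7493 68.3676]
0.114 -0.021 [51.8233 67.2385]
-0.091 -0.016 [36.6854 20.1615]
pos [0.5332 0.0738 0.0459] n 6 row [ 0.1 -0.  -0.7] [ 1.05 -0.07  0.02] | total [ 0.3 -0.1 -4.2] [ 6.28 -0.4   0.1 ]
  via [0.5334 0.0735 0.0479]
  via [0.5335 0.0732 0.05  ]
```

View pics/x_a.png

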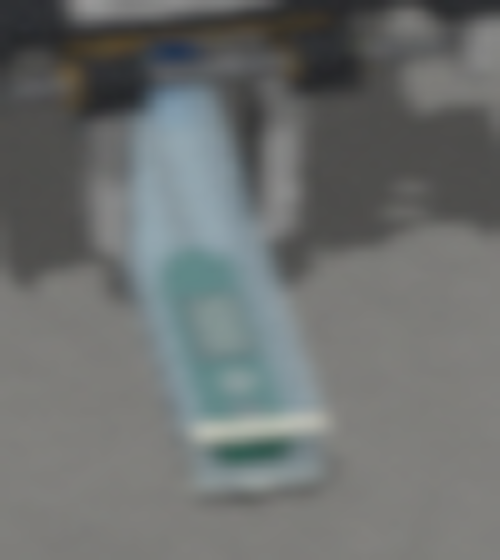

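The side crop shows the mouth's bottom edge at about y 490 and the rim at about y 425. That agrees with my model to about 1 px, and the handle is still inside. I'll go to about 15 degrees.

play_rows(
  rows=[
    [30, [0, 0, -1], [1.05, 0, 0]],
    [30, [0, 0, -1], [1.05, 0, 0]],
    [30, [0, 0, -1], [1.05, 0, 0]],
    [30, [0, 0, -1], [1.05, 0, 0]],
    [30, [0, 0, -1], [1.05, 0, 0]],
    [30, [0, 0, 0], [0, 0, 0]],
  ],
)

```text
t: 5.0
ee_pos: [0.5329, 0.0731, 0.0507]
ee_rot: [-0.126, 0.992, -0.023, 0.006]
ft_force: [0.0, 1.1, -1.5]
finger_gap: 0.0379
```

```bash
cat >> look.py <<'E'
a=cv2.imread(f'pics/side_{k}.png')[155:225,315:365];cv2.imwrite(f'pics/x_{k}.png',cv2.resize(a,None,fx=10,fy=8,interpolation=cv2.INTER_CUBIC))
E
python3 look.py b|head -2
```

```text
t 5.1 p [0.5328 0.0733 0.0507] tilt 14.372602987936785 xang -2.7200977944546194 gap 0.037648360331403584 F [ 0.5075  0.149  -0.8218]
mouth low edge [ 0.528  -0.0336  0.0088]
```

View pics/x_b.png

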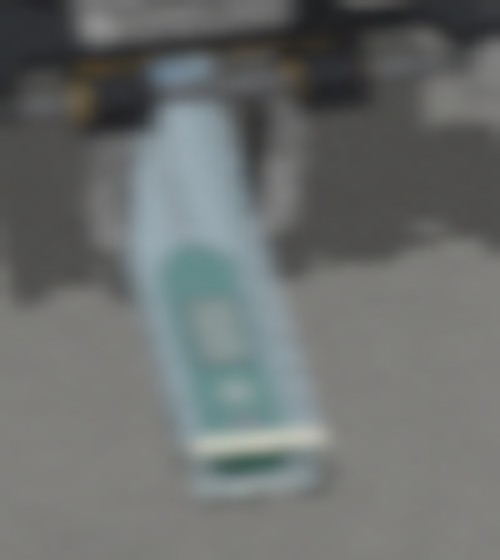

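The handle has not slid yet, so I'll tilt further.

play_rows(
  rows=[
    [30, [0, 0, -1.8], [1.0, 0, 0]],
    [30, [0, 0, -1.8], [1.0, 0, 0]],
    [30, [0, 0, -1.8], [1.0, 0, 0]],
    [30, [0, 0, 0], [0, 0, 0]],
    [30, [0, 0, 0], [0, 0, 0]],
    [30, [0, 0, 0], [0, 0, 0]],
  ],
)

```text
t: 5.7
ee_pos: [0.5328, 0.0718, 0.0565]
ee_rot: [-0.153, 0.988, -0.023, 0.007]
ft_force: [-0.2, 0.3, -1.1]
finger_gap: 0.0378
```

```bash
python3 look.py c
```

```text
t 5.8 p [0.5328 0.0719 0.0565] tilt 17.628751811069534 xang -2.694530580659286 gap 0.037800660815679135 F [-0.2406 -0.1    -1.2017]
mouth low edge [ 0.5282 -0.0324  0.0086]
handle top edge out 0 side px [51.4306 72.284 ] top px [59.4114 28.2896]
handle top edge out 0.02 side px [52.9803 78.0929] top px [66.6129 29.0938]
handle top edge out 0.03 side px [53.7641 81.0308] top px [70.1846 29.4926]
handle top edge out 0.04 side px [54.5539 83.9912] top px [73.737  29.8893]
handle top edge out 0.05 side px [55.3497 86.9745] top px [77.2703 30.2838]
```

View pics/x_c.png

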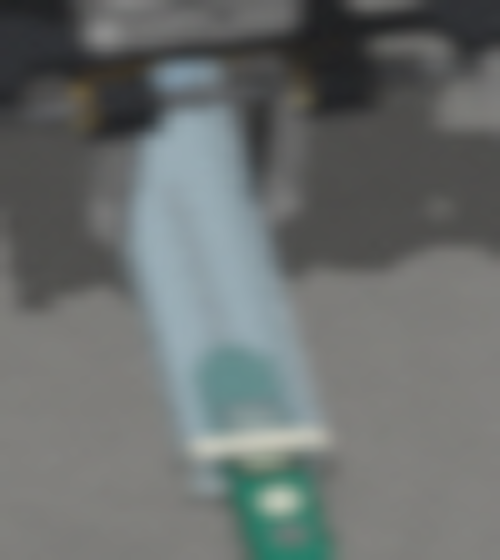

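The handle slid out through the mouth. I'll view the full extent.

```bash
cat > wide.py <<'E'
import sys,cv2
k=sys.argv[1];r=[int(v) for v in sys.argv[2:6]] if len(sys.argv)>2 else [160,250,310,400]
n=sys.argv[6] if len(sys.argv)>6 else 'side'
a=cv2.imread(f'pics/{n}_{k}.png')[r[0]:r[1],r[2]:r[3]];f=min(800/a.shape[1],600/a.shape[0]);print('scale',f)
cv2.imwrite(f'pics/w_{n}_{k}.png',cv2.resize(a,None,fx=f,fy=f,interpolation=cv2.INTER_CUBIC))
E
python3 wide.py c
```

```text
scale 6.666666666666667
```

View pics/w_side_c.png

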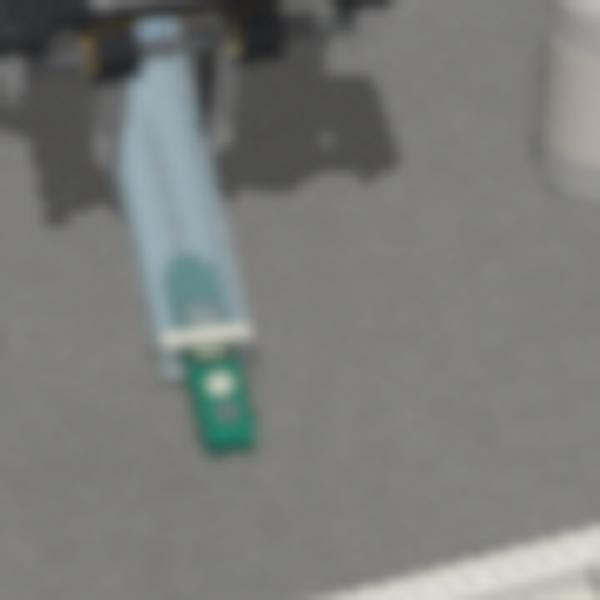

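The handle end is at about (344.8, 225.5) in the full side picture, which puts it about 45 mm out with the counter as the stop. The probe is still well inside. I'll hold for a moment, then level the tube.

play_rows(
  rows=[
    [30, [0, 0, 0], [0, 0, 0]],
    [30, [0, 0, 0], [0, 0, 0]],
    [30, [0, 0, 1.4], [-1.3, 0, 0]],
    [30, [0, 0, 1.9], [-1.3, 0, 0]],
    [30, [0, 0, 1.9], [-1.3, 0, 0]],
    [30, [0, 0, 1.9], [-1.3, 0, 0]],
    [30, [0, 0, 1.9], [-1.3, 0, 0]],
    [30, [0, 0, 1.9], [-1.3, 0, 0]],
    [30, [0, 0, 1.9], [-1.3, 0, 0]],
  ],
)

```text
t: 6.7
ee_pos: [0.5331, 0.0755, 0.043]
ee_rot: [-0.067, 0.997, -0.023, 0.005]
ft_force: [0.4, 0.5, -1.3]
finger_gap: 0.0379
```

```bash
python3 look.py d|head -2; python3 wide.py d;python3 -c "
from h import *
goal([.5328,.0719,.0245],-2.7,0,n=8)"
```

```text
t 6.8 p [0.5329 0.0759 0.0429] tilt 7.792174930021237 xang -2.623263317322736 gap 0.037848688958278906 F [ 0.0166  0.0071 -1.4871]
mouth low edge [ 0.528  -0.035   0.0136]
scale 6.666666666666667
pos [0.5329 0.0759 0.0429] n 8 row [-0.   0.7  2.3] [-0.97 -0.05  0.01] | total [-0.1  6.5 17.7] [-7.79 -0.39  0.1 ]
  via [0.5329 0.0747 0.0359]
  via [0.5329 0.0731 0.029 ]
```

View pics/w_side_d.png

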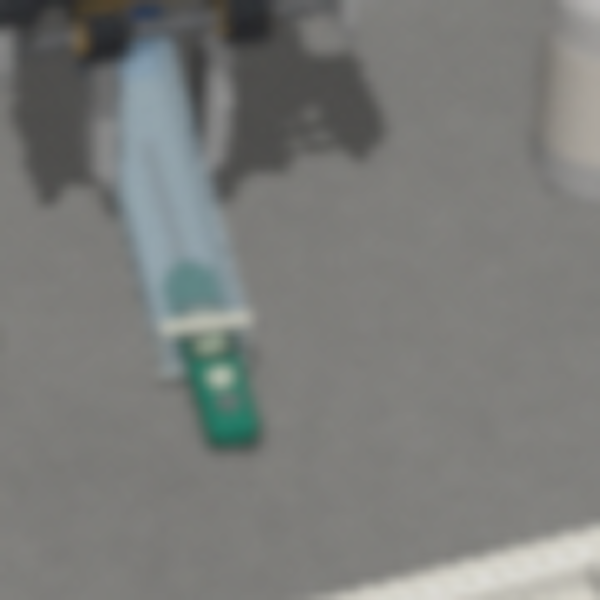

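The handle is still out, with its end at about (232,437) in the crop. I'll finish levelling, then lower.

play_rows(
  rows=[
    [30, [0, 0, 2.2], [-1.15, 0, 0]],
    [30, [0, 0, 2.4], [-1.15, 0, 0]],
    [30, [0, 0, 2.4], [-1.15, 0, 0]],
    [30, [0, 0, 2.4], [-1.15, 0, 0]],
    [30, [0, 0, 2.4], [-1.15, 0, 0]],
    [30, [0, 0, 2.4], [-1.15, 0, 0]],
    [30, [0, 0, 2.4], [-1.15, 0, 0]],
    [30, [0, 0, 0], [0, 0, 0]],
  ],
)

```text
t: 7.6
ee_pos: [0.533, 0.0772, 0.0247]
ee_rot: [0.009, 1.0, -0.023, 0.003]
ft_force: [0.0, 0.2, -1.6]
finger_gap: 0.0375
```

```bash
python3 look.py e|head -2; python3 -c "
from h import *
s=arm.state()
goal([.5328,.075,.0145],-2.7,0,n=4)"
```

```text
t 7.7 p [0.5332 0.0771 0.025 ] tilt -0.9033674437262263 xang -2.6430132262487858 gap 0.03803788516170076 F [ 0.8638 -0.1561 -1.1055]
mouth low edge [ 0.5281 -0.037   0.0128]
pos [0.5332 0.0771 0.025 ] n 4 row [-0.1  0.5  2.6] [ 0.23 -0.11  0.01] | total [-0.4  1.9 10.6] [ 0.9  -0.43  0.05]
  via [0.5329 0.0755 0.0171]
```

play_rows(
  rows=[
    [30, [0, 0, 2], [0.3, 0, 0]],
    [30, [0, 0, 2], [0.3, 0, 0]],
    [30, [0, 0, 2], [0.3, 0, 0]],
    [30, [0, 0, 1.5], [0, 0, 0]],
    [30, [0, 0, 0], [0, 0, 0]],
  ],
)

```text
t: 8.2
ee_pos: [0.5334, 0.0764, 0.0171]
ee_rot: [-0.001, 1.0, -0.024, 0.004]
ft_force: [-0.4, 0.2, -0.8]
finger_gap: 0.0379
```

```bash
python3 look.py f|head -2; python3 wide.py f
```

```text
t 8.3 p [0.5335 0.0765 0.0173] tilt 0.12085877868622082 xang -2.702050601415971 gap 0.038017413117664926 F [-0.7273  0.2878 -1.7221]
mouth low edge [ 0.5283 -0.0374  0.0031]
scale 6.666666666666667
```

View pics/w_side_f.png

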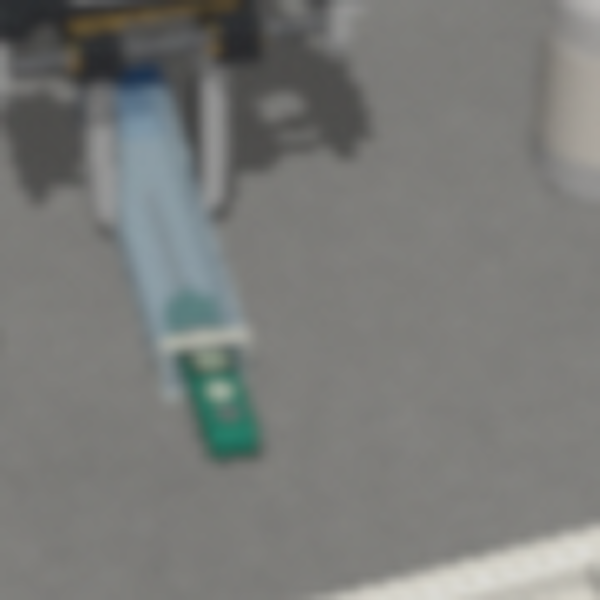

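play_rows(
  rows=[
    [30, [0, 0, 1.2], [0, 0, 0]],
    [30, [0, 0, 1.2], [0, 0, 0]],
    [30, [0, 0, 1], [0, 0, 0]],
  ],
)

```text
t: 8.6
ee_pos: [0.5338, 0.0766, 0.014]
ee_rot: [-0.001, 1.0, -0.023, 0.004]
ft_force: [-4.2, 0.2, 13.3]
finger_gap: 0.0377
```

That is contact, at 13 N. I'll release and rise.

play_rows(
  rows=[
    [42, [0, 0, -0.5], [0, 0, 0]],
    [50, [0, 0, 0], [0, 0, 0]],
    [70, [0, 0, 0], [0, 0, 0]],
    [70, [0, 0, 0], [0, 0, 0]],
    [80, [0, 0, -15], [0, 0, 0]],
    [90, [0, 0, -25], [0, 0, 0]],
    [90, [0, 0, -25], [0, 0, 0]],
    [90, [0, 0, -10], [0, 0, 0]],
    [90, [0, 0, 0], [0, 0, 0]],
  ],
)

```text
t: 9.5
ee_pos: [0.5328, 0.0764, 0.0915]
ee_rot: [-0.001, 1.0, -0.023, 0.004]
ft_force: [-0.4, -0.1, -0.2]
finger_gap: 0.0843
```

```bash
python3 look.py g|head -1; python3 wide.py g
```

```text
t 9.6 p [0.5322 0.0764 0.09  ] tilt 0.08585683892916866 xang -2.679147440222168 gap 0.08487840231994172 F [ 0.4617  0.3489 -1.0609]
scale 6.666666666666667
```

View pics/w_side_g.png

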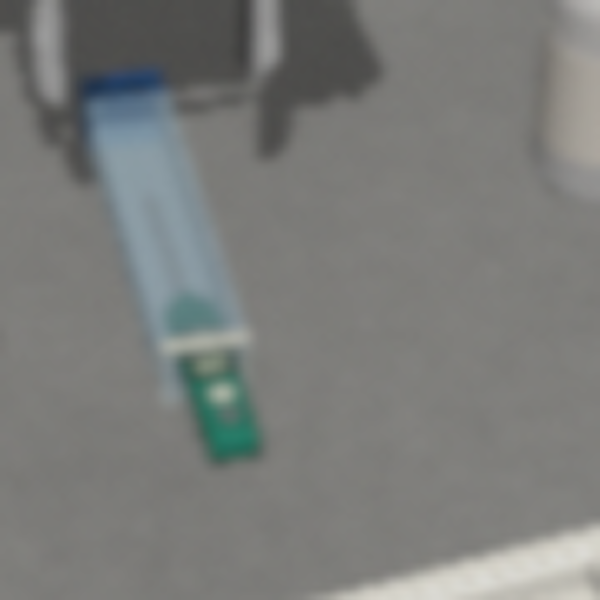

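View pics/top_g.png

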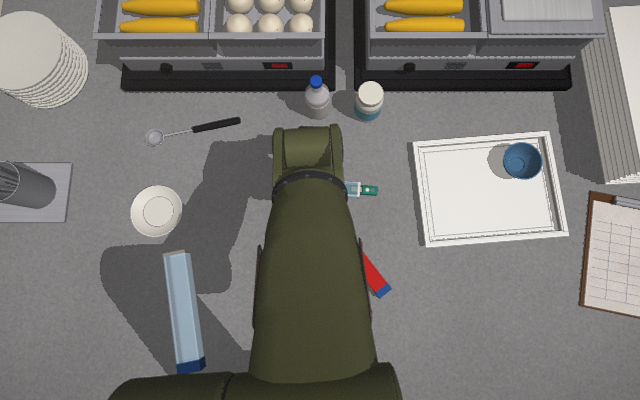

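```bash
python3 wide.py g 175 205 340 390 top; python3 -c "
from h import *
g=lambda u,v:(310+(u+.5)/6.667-.5,160+(v+.5)/6.667-.5)
for p,z in [((210,440),.019),((257,428),.019),((163,340),.03),((250,330),.03),((183,365),.019),((237,352),.019),((88,78),.03),((165,72),.03)]:print(p,ray('side',*g(*p),z))"
```

```text
scale 16.0
(210, 440) [ 0.5132 -0.0845  0.019 ]
(257, 428) [ 0.5348 -0.0826  0.019 ]
(163, 340) [ 0.5081 -0.0287  0.03  ]
(250, 330) [ 0.5467 -0.0324  0.03  ]
(183, 365) [ 0.5154 -0.035   0.019 ]
(237, 352) [ 0.5408 -0.033   0.019 ]
(88, 78) [0.5255 0.1671 0.03  ]
(165, 72) [0.5627 0.1618 0.03  ]
```

View pics/w_top_g.png

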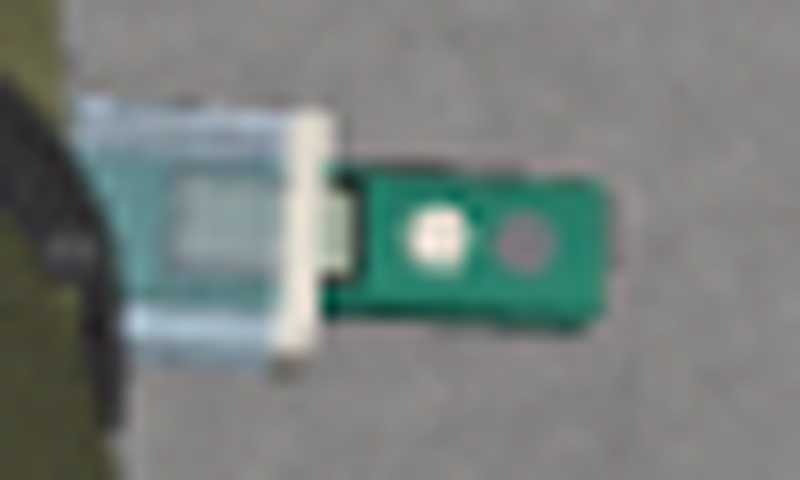

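```bash
python3 -c "
from h import *
g=lambda u,v:(340+(u+.5)/16-.5,175+(v+.5)/16-.5)
for p,z in [((612,180),.019),((605,325),.017),((332,112),.03),((318,350),.03),((330,165),.019),((325,315),.019)]:print(p,ray('top',*g(*p),z))
goal([.527,-.064,.09],-3.8,0,lim_mm=35)"
```

```text
(612, 180) [ 0.5362 -0.0864  0.019 ]
(605, 325) [ 0.5126 -0.0851  0.017 ]
(332, 112) [ 0.5449 -0.0403  0.03  ]
(318, 350) [ 0.506  -0.0376  0.03  ]
(330, 165) [ 0.5386 -0.0407  0.019 ]
(325, 315) [ 0.5138 -0.0396  0.019 ]
pos [0.5322 0.0764 0.09  ] n 5 row [ 0.5 28.1 -0. ] [-0.02 -0.06  0.22] | total [  1.4 140.5  -0.3] [-0.09 -0.32  1.12]
  via [ 0.5294 -0.0079  0.09  ]
```

The top crop shows the handle end at about (609,252) and the rim at about (325,232), so the handle is about 47 mm out with the display up and the tube flat. I'll move over the exposed handle.

play_rows(
  rows=[
    [70, [0.5, 27, 0], [0, 0, 0.2]],
    [70, [0.5, 27, 0], [0, 0, 0.2]],
    [70, [0.5, 27, 0], [0, 0, 0.2]],
    [70, [0.5, 27, 0], [0, 0, 0.2]],
    [70, [0.5, 20, 0], [0, 0, 0.2]],
    [70, [0, 0, 0], [0, 0, 0]],
  ],
)

```text
t: 10.2
ee_pos: [0.5244, -0.0552, 0.0814]
ee_rot: [-0.001, 1.0, -0.031, -0.003]
ft_force: [0.2, -0.2, -0.2]
finger_gap: 0.0657
```

```bash
python3 -c "
from h import *
goal([.5255,-.061,.007],-3.6,0,lim_mm=16)"
```

```text
pos [ 0.5244 -0.0552  0.0814] n 5 row [ 0.3  1.2 14.9] [-0.02  0.06 -0.  ] | total [ 1.9  5.8 74.4] [-0.12  0.32 -0.  ]
  via [ 0.525  -0.0587  0.0368]
```

play_rows(
  rows=[
    [70, [0.4, 1.2, 14.9], [0, 0, 0]],
    [70, [0.4, 1.2, 14.9], [0, 0, 0]],
    [70, [0.4, 1.2, 14.9], [0, 0, 0]],
    [70, [0.3, 1.2, 13], [0, 0, 0]],
    [70, [0.3, 1, 7], [0, 0, 0]],
    [70, [0, 0, 0], [0, 0, 0]],
  ],
)

```text
t: 10.8
ee_pos: [0.5234, -0.058, 0.0095]
ee_rot: [-0.002, 0.999, -0.031, -0.006]
ft_force: [-0.5, -0.2, 0.4]
finger_gap: 0.0657
```

```bash
python3 look.py h|head -1; python3 wide.py h
python3 -c "
from h import *
goal([.5255,-.061,.007],-3.6,0,lim_mm=16)"
```

```text
t 10.9 p [ 0.524  -0.0581  0.0107] tilt 0.17678915613777776 xang -3.5728416932801097 gap 0.06578856429845355 F [ 0.2791 -0.1003 -0.229 ]
scale 6.666666666666667
pos [ 0.524  -0.0581  0.0107] n 1 row [1.7 2.8 3.6] [-0.18  0.58  0.03] | total [1.7 2.8 3.6] [-0.18  0.58  0.03]
```

View pics/w_side_h.png

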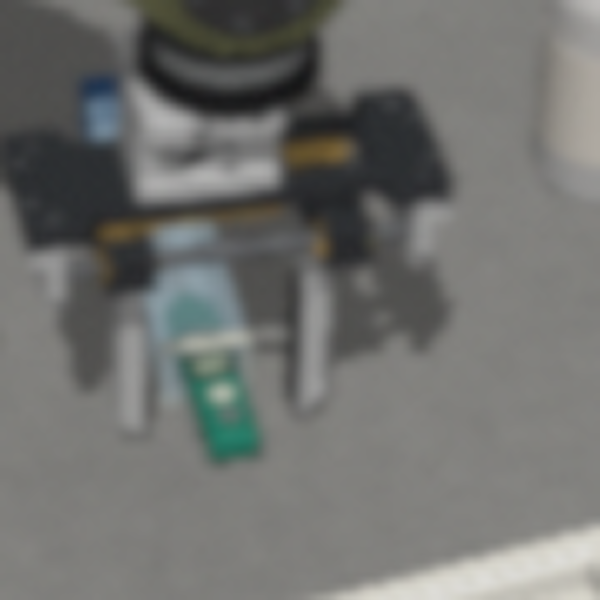

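The finger tips straddle the handle at (133,432) and (310,405) in the crop, beyond the rim. I'll close gently.

play_rows(
  grip_force=12,
  rows=[
    [60, [1.5, 3, 3], [0, 0, 0]],
    [45, [0, 0, 0.8], [0, 0, 0]],
    [35, [0, 0, 0.8], [0, 0, 0]],
    [20, [0, 0, 0.8], [0, 0, 0]],
    [15, [0, 0, 0.8], [0, 0, 0]],
    [15, [0, 0, 0.8], [0, 0, 0]],
    [15, [0, 0, 0.5], [0, 0, 0]],
  ],
)

```text
t: 11.6
ee_pos: [0.5268, -0.0617, 0.0049]
ee_rot: [-0.001, 1.0, -0.031, -0.003]
ft_force: [-0.9, -0.4, 2.8]
finger_gap: 0.0241
```

```bash
python3 look.py i|head -1; python3 wide.py i
```

```text
t 11.7 p [ 0.5267 -0.0616  0.0048] tilt 0.14802560307565268 xang -3.580193533599816 gap 0.024035609530621945 F [ 0.4151 -0.591   2.2004]
scale 6.666666666666667
```

View pics/w_side_i.png

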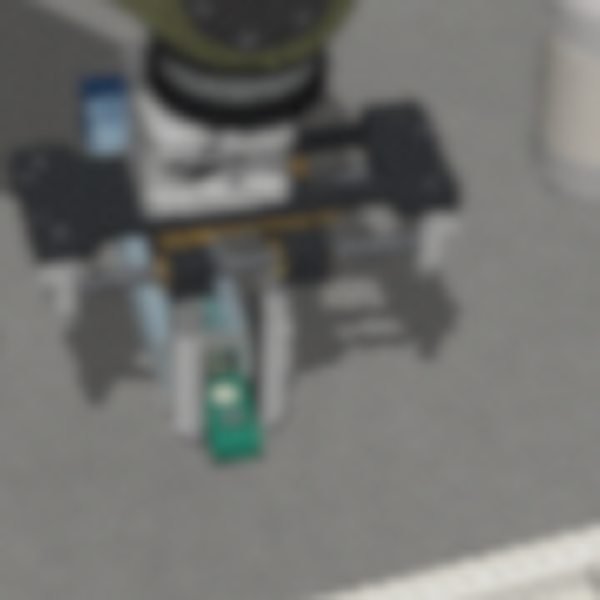

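The handle is gripped at a 24.0 mm gap. I'll draw it out 38 mm along the tube axis, then regrip nearer the centre of mass.

play_rows(
  grip_force=20,
  rows=[
    [15, [0, 0, -1.5], [0, 0, 0]],
    [15, [0, 6, 0], [0, 0, 0]],
    [15, [0, 8, 0], [0, 0, 0]],
    [15, [0, 8, 0], [0, 0, 0]],
    [15, [0, 8, 0], [0, 0, 0]],
    [15, [0, 6, 0], [0, 0, 0]],
    [15, [0, 0, 0], [0, 0, 0]],
  ],
)

```text
t: 12.4
ee_pos: [0.5238, -0.1013, 0.0058]
ee_rot: [-0.001, 0.999, -0.032, -0.004]
ft_force: [0.1, -0.0, -1.5]
finger_gap: 0.0236
```

```bash
python3 look.py j|head -1; python3 wide.py j; python3 wide.py j 170 210 320 400 top
```

```text
t 12.5 p [ 0.5238 -0.1006  0.0058] tilt 0.15985523932012088 xang -3.5830009493604393 gap 0.023980574215421928 F [ 0.3239 -0.4641 -0.7094]
scale 6.666666666666667
scale 10.0
```

View pics/w_side_j.png

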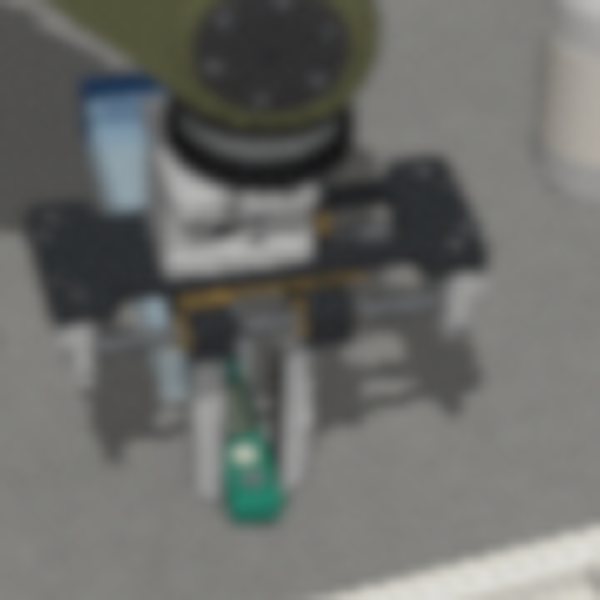

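About 87 mm of the handle is out, and the tube stayed put (plug still at about (120,90) in the crop). I'll regrip at the centre of mass.

play_rows(
  grip_force=12,
  rows=[
    [30, [0, 0, 0.8], [0, 0, 0]],
    [45, [0, 0, 0], [0, 0, 0]],
    [50, [0, 0, 0], [0, 0, 0]],
    [50, [0, -8, 0], [0, 0, 0]],
    [50, [0, -8, 0], [0, 0, 0]],
    [50, [0, -6, 0], [0, 0, 0]],
    [50, [0, 0, 0], [0, 0, 0]],
  ],
)

```text
t: 13.2
ee_pos: [0.5255, -0.0754, 0.0052]
ee_rot: [-0.002, 1.0, -0.031, -0.003]
ft_force: [-0.3, 0.7, 0.1]
finger_gap: 0.0469
```

```bash
python3 look.py k|head -1; python3 wide.py k; python3 wide.py k 170 210 320 400 top
```

```text
t 13.3 p [ 0.5255 -0.076   0.0053] tilt 0.16419995066664864 xang -3.5262575778374288 gap 0.046945752308008584 F [-0.6583  0.0593  0.2498]
scale 6.666666666666667
scale 10.0
```

View pics/w_side_k.png

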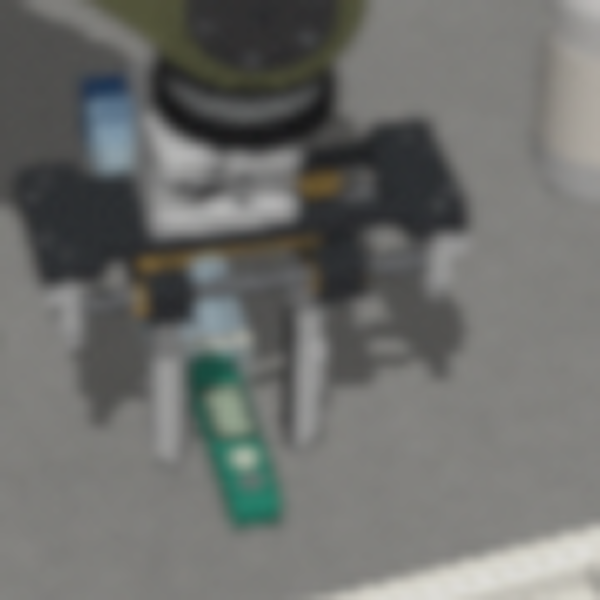

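View pics/w_top_k.png

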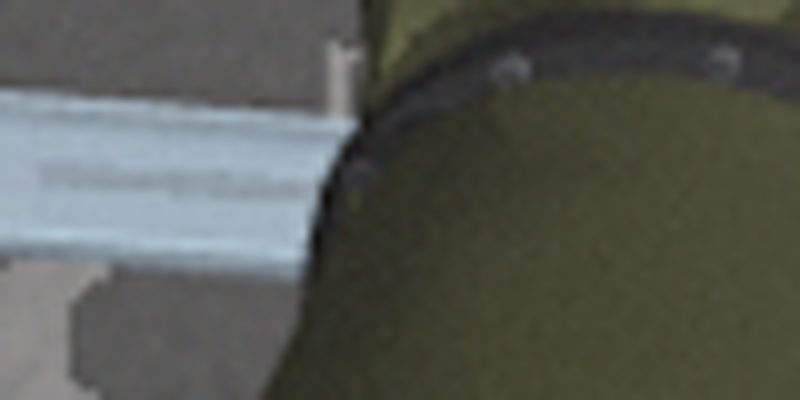

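The handle is fully in view, with its end at about (255,520) in the side crop, and the fingers are at mid-handle beside the display. In the top crop the probe is visible inside the tube. I'll close.

play_rows(
  grip_force=12,
  rows=[
    [35, [0, 0.5, 0.3], [0, 0, 0]],
    [25, [0, 0.5, 0.3], [0, 0, 0]],
    [15, [0, 0, 0.3], [0, 0, 0]],
    [15, [0, 0, 0.3], [0, 0, 0]],
    [15, [0, 0, 0.3], [0, 0, 0]],
  ],
)

```text
t: 13.8
ee_pos: [0.5257, -0.0777, 0.0041]
ee_rot: [-0.002, 1.0, -0.031, -0.003]
ft_force: [-2.7, 1.3, 7.5]
finger_gap: 0.024
```

play_rows(
  grip_force=25,
  rows=[
    [15, [0, 0, 0], [0, 0, 0]],
    [15, [0, 0, -2], [0, 0, 0]],
    [15, [0, 0, -2.5], [0, 0, 0]],
    [15, [0, 0, 0], [0, 0, 0]],
  ],
)

```text
t: 14.2
ee_pos: [0.5255, -0.0779, 0.0087]
ee_rot: [-0.002, 1.0, -0.031, -0.003]
ft_force: [0.1, 0.2, -0.7]
finger_gap: 0.0242
```

```bash
python3 look.py l|head -1; python3 wide.py l; python3 wide.py l 150 230 260 400 top
```

```text
t 14.3 p [ 0.5254 -0.0779  0.0085] tilt 0.16912613873834365 xang -3.5909419502051243 gap 0.02402431398530144 F [-0.5604  0.7871 -0.7641]
scale 6.666666666666667
scale 5.714285714285714
```

View pics/w_side_l.png

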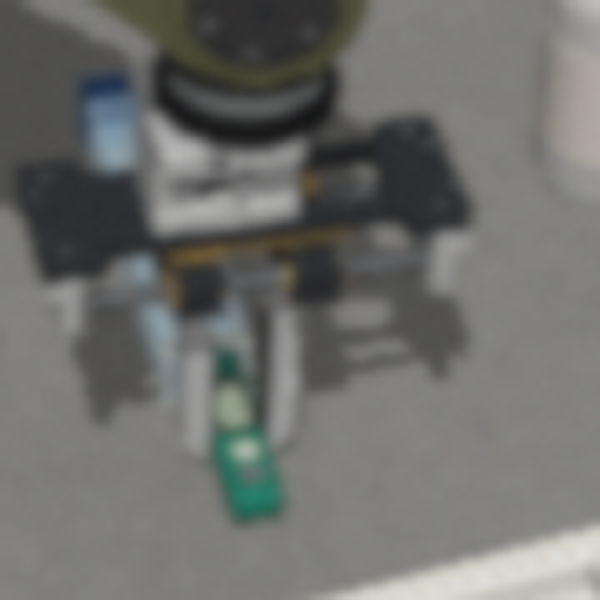

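View pics/w_top_l.png

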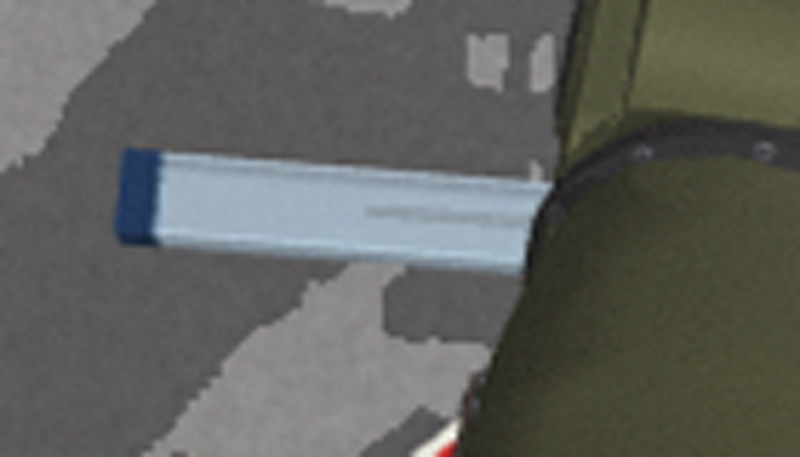

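Still gripped and lifted about 4 mm. The tray lip is at y ≈ -0.19, so I can only draw about 50 mm level. After that I'll tilt the handle end up about the probe tip and draw along the slope.

play_rows(
  rows=[
    [15, [0, 6, 0], [0, 0, 0]],
    [15, [0, 8, 0], [0, 0, 0]],
    [15, [0, 8, 0], [0, 0, 0]],
    [15, [0, 8, 0], [0, 0, 0]],
    [15, [0, 8, 0], [0, 0, 0]],
    [15, [0, 6, 0], [0, 0, 0]],
    [15, [0, 3, 0], [0, 0, 0]],
    [15, [0, 0, 0], [0, 0, 0]],
  ],
)

```text
t: 15.1
ee_pos: [0.5218, -0.13, 0.008]
ee_rot: [-0.002, 0.999, -0.032, -0.004]
ft_force: [-0.4, 0.5, 0.1]
finger_gap: 0.0235
```

```bash
python3 look.py m|head -1; python3 wide.py m 150 270 290 410; python3 wide.py m 150 230 260 400 top
```

```text
t 15.2 p [ 0.5218 -0.1295  0.008 ] tilt 0.16815456002318474 xang -3.628519230750814 gap 0.02355397046328943 F [ 0.4581 -0.4307 -0.5619]
scale 5.0
scale 5.714285714285714
```

View pics/w_side_m.png

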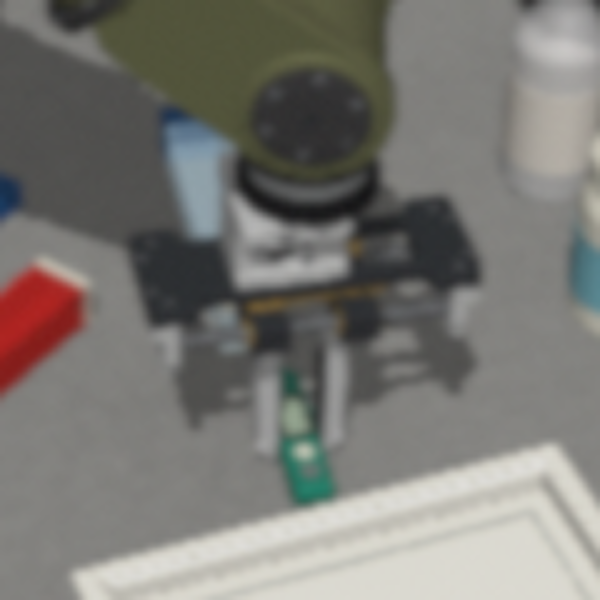

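View pics/w_top_m.png

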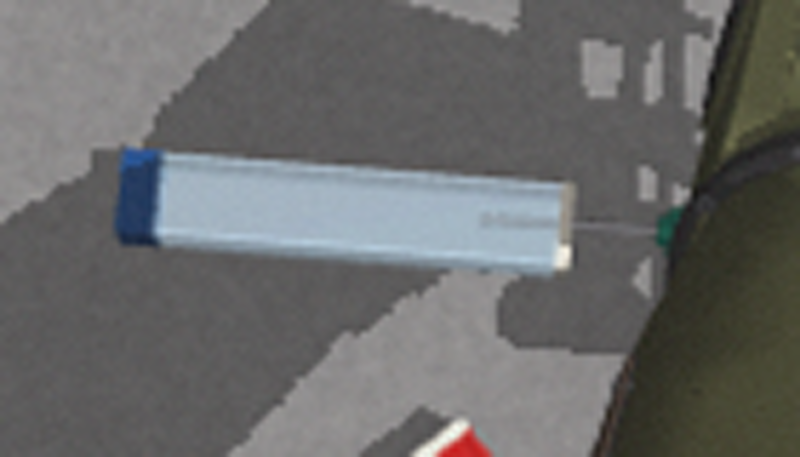

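The top crop shows the probe tip at about (482,218) and the mouth at about (568,225), so about 39 mm is still inside and centred. The handle end is short of the tray lip. I'll tilt the handle up about the tip.

play_rows(
  rows=[
    [15, [0, 0, -3.2], [-1.4, 0, 0]],
    [15, [0, 0, -3.2], [-1.4, 0, 0]],
    [15, [0, 0, -3.2], [-1.4, 0, 0]],
    [15, [0, 0, -3.2], [-1.4, 0, 0]],
    [15, [0, 0, -3.2], [-1.4, 0, 0]],
    [15, [0, 0, 0], [0, 0, 0]],
  ],
)

```text
t: 15.8
ee_pos: [0.5221, -0.1269, 0.0245]
ee_rot: [0.062, 0.998, -0.03, -0.006]
ft_force: [-0.0, 0.4, -1.6]
finger_gap: 0.0235
```

```bash
python3 look.py n|head -1; python3 wide.py n 150 230 260 400 top; python3 -c "
from h import *
p,R=fr();M=R.as_matrix()
# handle centre ref: at level TCP z .0085 handle centre z ~ .0145
for y,n in((-132.5,'tip'),(47.5,'end')):print(n,p+M@np.array([0,y,-5])/1e3)"
```

```text
t 15.9 p [ 0.5219 -0.1272  0.0241] tilt -7.005213048519859 xang -3.549177251889096 gap 0.023883861664769003 F [ 0.8154  0.2482 -0.8399]
scale 5.714285714285714
tip [0.53   0.0047 0.0129]
end [ 0.5191 -0.1737  0.0349]
```

View pics/w_top_n.png

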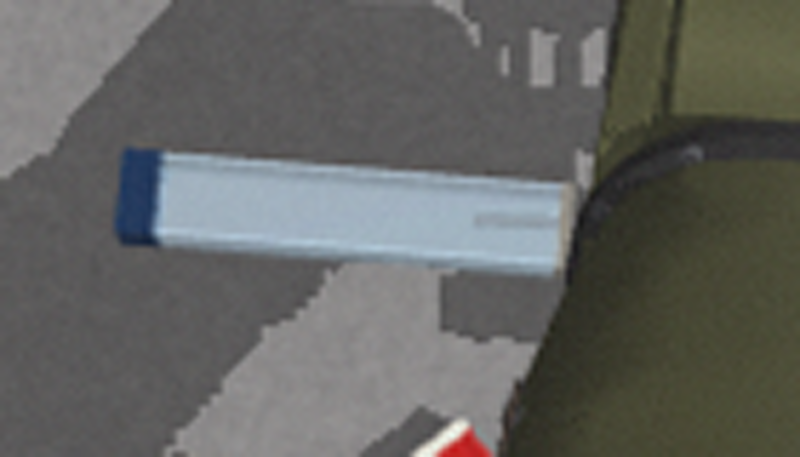

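play_rows(
  rows=[
    [15, [0, 0, -2.8], [-1.4, 0, 0]],
    [15, [0, 0, -2.8], [-1.4, 0, 0]],
    [15, [0, 0, -2.8], [-1.4, 0, 0]],
    [15, [0, 0, -2.8], [-1.4, 0, 0]],
    [15, [0, 0, 0], [0, 0, 0]],
  ],
)

```text
t: 16.4
ee_pos: [0.5218, -0.1259, 0.0354]
ee_rot: [0.113, 0.993, -0.031, -0.008]
ft_force: [0.7, 0.2, -0.2]
finger_gap: 0.0238
```

```bash
python3 look.py o|head -1; python3 wide.py o 150 270 290 410; python3 -c "
from h import *
p,R=fr();M=R.as_matrix()
for y,n in((-132.5,'tip'),(-90,'atmouth'),(47.5,'end')):print(n,p+M@np.array([0,y,-5])/1e3)"
```

```text
t 16.5 p [ 0.5217 -0.1261  0.0352] tilt -12.883027466877742 xang -3.649684179876777 gap 0.02342218931234192 F [-0.7453  0.5008 -0.9203]
scale 5.0
tip [0.5298 0.0039 0.0105]
atmouth [ 0.5272 -0.0374  0.02  ]
end [ 0.519  -0.1712  0.0507]
```

View pics/w_side_o.png

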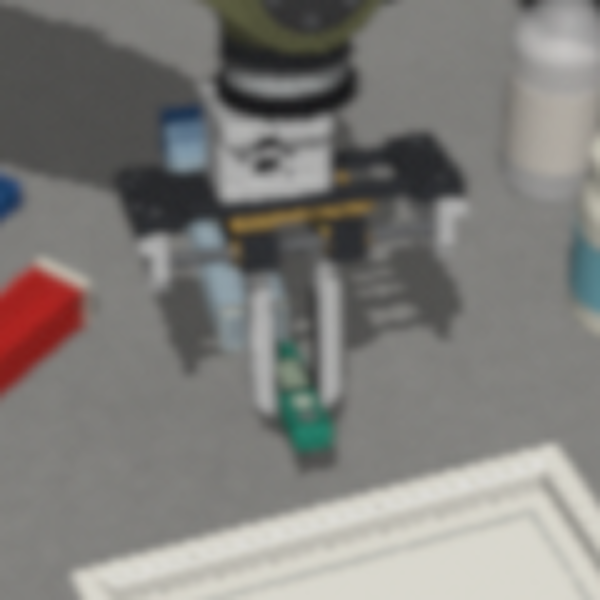

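The handle now slopes up, with its end about 50 mm high. I'll draw it out along its own axis.

play_rows(
  rows=[
    [15, [0, 6, 0], [0, 0, 0]],
    [15, [0, 8, 0], [0, 0, 0]],
    [15, [0, 8, 0], [0, 0, 0]],
    [15, [0, 8, 0], [0, 0, 0]],
    [15, [0, 8, 0], [0, 0, 0]],
    [15, [0, 8, 0], [0, 0, 0]],
    [15, [0, 8, 0], [0, 0, 0]],
    [15, [0, 6, 0], [0, 0, 0]],
    [15, [0, 0, 0], [0, 0, 0]],
  ],
)

```text
t: 17.4
ee_pos: [0.5173, -0.1914, 0.0496]
ee_rot: [0.112, 0.993, -0.032, -0.008]
ft_force: [0.1, 0.5, -0.4]
finger_gap: 0.0239
```

```bash
python3 look.py p|head -1; python3 wide.py p 130 270 290 430; python3 wide.py p 150 230 260 400 top; python3 -c "
from h import *
p,R=fr();M=R.as_matrix()
for y,n in((-132.5,'tip'),(47.5,'end')):print(n,p+M@np.array([0,y,-5])/1e3)"
```

```text
t 17.5 p [ 0.5173 -0.1907  0.0494] tilt -12.823068638333487 xang -3.7609752618467422 gap 0.02388226253114246 F [ 0.3974  0.2294 -0.6572]
scale 4.285714285714286
scale 5.714285714285714
tip [ 0.5256 -0.0607  0.0249]
end [ 0.5144 -0.2358  0.0648]
```

View pics/w_side_p.png

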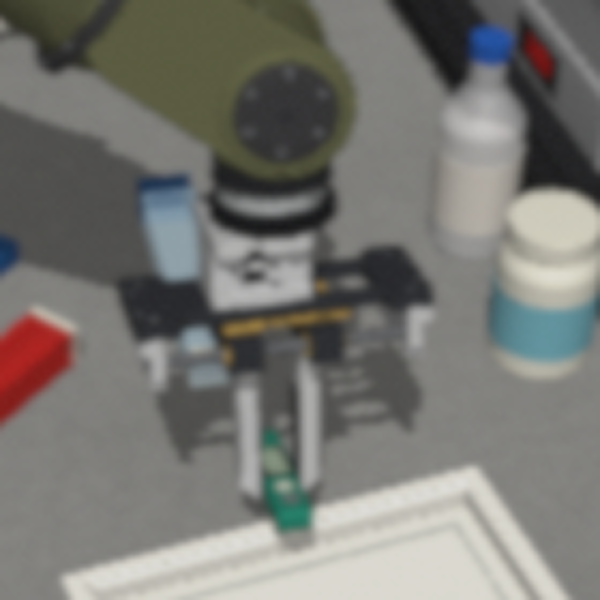

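View pics/w_top_p.png

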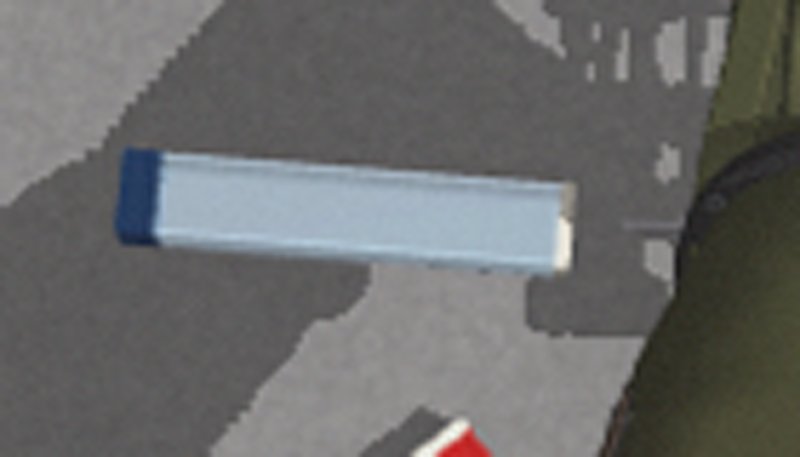

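The thermometer is clear of the tube: the tip is at about (625,226) against the mouth at (572,225) in the top crop, and it is held. I'll lift, then carry it over the tray.

```bash
python3 -c "
from h import *
goal([.463,-.388,.10],5,-2,lim_mm=22)"
```

```text
pos [ 0.5173 -0.1907  0.0494] n 10 row [-5.5 20.3 -2.2] [ 1.08  0.16 -0.86] | total [-41.7 206.6  -4.5] [10.76  1.65 -8.63]
  via [ 0.4979 -0.2479  0.0685]
  via [ 0.4811 -0.307   0.0843]
  via [ 0.4671 -0.3675  0.0967]
```

play_rows(
  rows=[
    [15, [0, 2, -10], [0, 0, 0]],
    [15, [0, 3, -15], [0, 0, 0]],
    [15, [0, 3, -15], [0, 0, 0]],
    [15, [0, 2, -10], [0, 0, 0]],
    [15, [0, 0, 0], [0, 0, 0]],
  ],
)

```text
t: 18.0
ee_pos: [0.5181, -0.1878, 0.104]
ee_rot: [0.111, 0.993, -0.031, -0.008]
ft_force: [-0.8, 0.2, -0.8]
finger_gap: 0.0239
```

```bash
python3 -c "
from h import *
goal([.463,-.388,.09],5,-2,lim_mm=22)"
```

```text
pos [ 0.5181 -0.1878  0.104 ] n 10 row [-5.6 19.7  4.2] [ 1.07  0.17 -0.85] | total [-42.1 195.1  59.1] [10.74  1.65 -8.51]
  via [ 0.4984 -0.2472  0.1038]
  via [ 0.4814 -0.3073  0.1002]
  via [ 0.4671 -0.3678  0.0931]
```

play_rows(
  rows=[
    [15, [-5.6, 19.7, 4.2], [1.07, 0.17, -0.85]],
    [15, [-5.6, 19.7, 4.2], [1.07, 0.17, -0.85]],
    [15, [-5.6, 19.7, 4.2], [1.07, 0.17, -0.85]],
    [15, [-5.6, 19.7, 4.2], [1.07, 0.17, -0.85]],
    [15, [-5.6, 19.7, 4.2], [1.07, 0.17, -0.85]],
    [15, [-5.6, 19.7, 4.2], [1.07, 0.17, -0.85]],
    [15, [-5.6, 19.7, 4.2], [1.07, 0.17, -0.85]],
    [15, [-5.6, 19.7, 4.2], [1.07, 0.17, -0.85]],
    [15, [-5.6, 19.7, 4.2], [1.07, 0.17, -0.85]],
    [15, [0, 0, 0], [0, 0, 0]],
  ],
)

```text
t: 19.0
ee_pos: [0.465, -0.3723, 0.0884]
ee_rot: [0.022, 0.999, 0.041, -0.001]
ft_force: [-0.2, 0.0, -0.6]
finger_gap: 0.0238
```

```bash
python3 look.py q|head -1; python3 -c "
from h import *
goal([.463,-.388,.025],5,-2,lim_mm=10)"
```

```text
t 19.1 p [ 0.4657 -0.3704  0.0888] tilt -2.5967175108663194 xang 4.746446338536861 gap 0.023921453937193686 F [ 0.5478 -0.2239 -0.4198]
pos [ 0.4657 -0.3704  0.0888] n 7 row [-0.6  2.1  9.2] [ 0.09  0.03 -0.04] | total [-3.9 14.4 64.5] [ 0.6   0.19 -0.25]
  via [ 0.4645 -0.378   0.0615]
  via [ 0.4634 -0.3855  0.0341]
```

View pics/side_q.png

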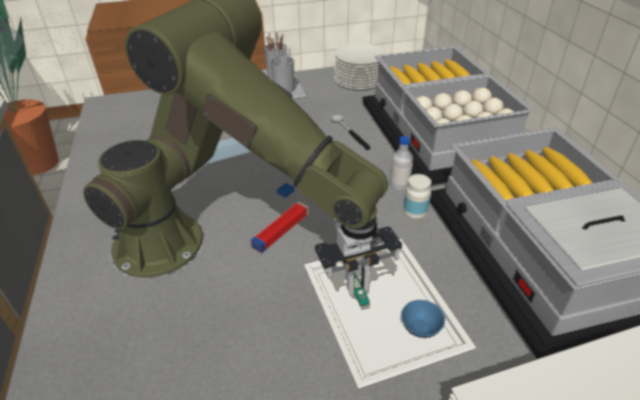

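View pics/top_q.png

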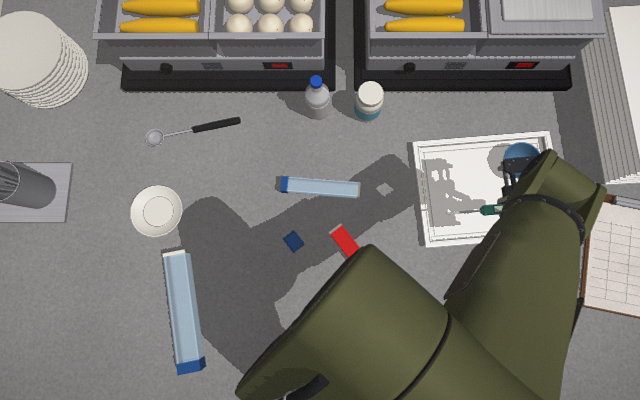

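The thermometer is over the tray, with its tip at about (445,210) and handle at (490,210) in the top view, clear of the bowl at (520,160). I'll lower it.

play_rows(
  rows=[
    [15, [-0.6, 2.1, 9.2], [0.1, 0, 0]],
    [15, [-0.6, 2.1, 9.2], [0.1, 0, 0]],
    [15, [-0.6, 2.1, 9.2], [0.1, 0, 0]],
    [15, [-0.6, 2.1, 9.2], [0.1, 0, 0]],
    [15, [-0.6, 2.1, 9.2], [0.1, 0, 0]],
    [15, [-0.6, 2.1, 9.2], [0.1, 0, 0]],
    [15, [-0.6, 2.1, 5], [0, 0, 0]],
    [15, [0, 0, 0], [0, 0, 0]],
  ],
)

```text
t: 19.9
ee_pos: [0.4631, -0.3859, 0.0226]
ee_rot: [0.016, 0.999, 0.043, -0.002]
ft_force: [-0.9, 0.1, -0.4]
finger_gap: 0.024
```

```bash
python3 look.py r|head -1; python3 wide.py r 230 390 290 480;python3 wide.py r 120 260 400 580 top
```

```text
t 20.0 p [ 0.4635 -0.3859  0.0235] tilt -1.9193972216764283 xang 4.923096061449129 gap 0.02369212437223326 F [ 0.2176 -0.1634 -1.0062]
scale 3.75
scale 4.285714285714286
```

View pics/w_side_r.png

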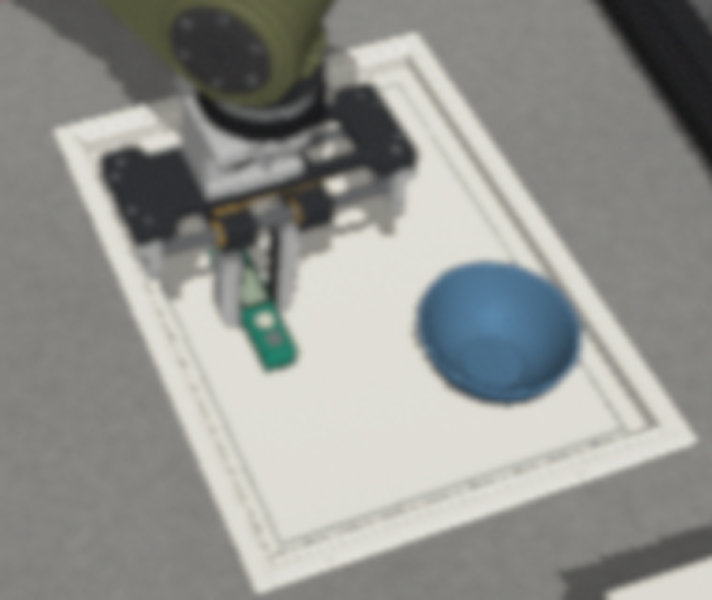

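View pics/w_top_r.png

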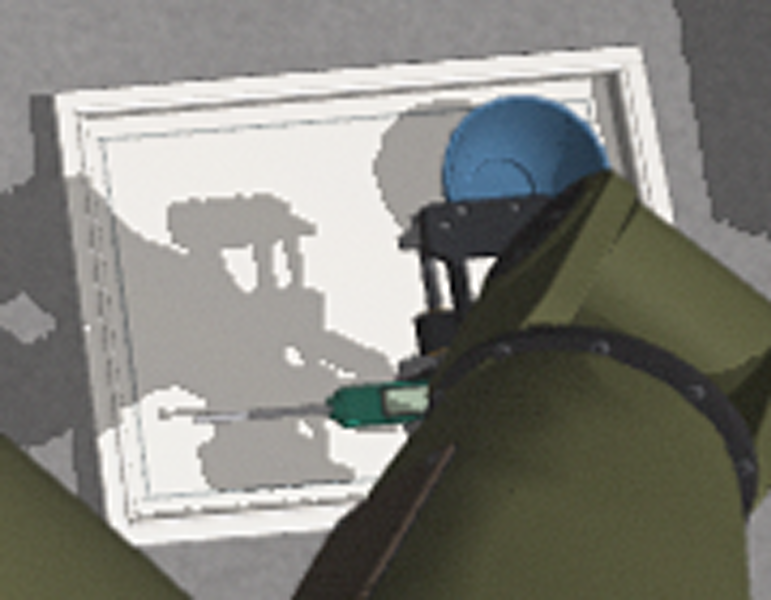

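Everything lies inside the walls: the tip is at (160,412) in the top crop and the handle end at (280,360) in the side crop. I'll do the final lowering.

play_rows(
  rows=[
    [15, [0, 0, 4], [0, 0, 0]],
    [15, [0, 0, 4], [0, 0, 0]],
    [15, [0, 0, 3], [0, 0, 0]],
    [15, [0, 0, 1.2], [0, 0, 0]],
    [15, [0, 0, 0], [0, 0, 0]],
  ],
)

```text
t: 20.5
ee_pos: [0.4641, -0.3865, 0.0114]
ee_rot: [0.018, 0.999, 0.043, -0.001]
ft_force: [0.5, 0.2, 0.2]
finger_gap: 0.0237
```

play_rows(
  rows=[
    [15, [0, 0, 1], [0, 0, 0]],
    [15, [0, 0, 1], [0, 0, 0]],
  ],
)

```text
t: 20.7
ee_pos: [0.4642, -0.3866, 0.0096]
ee_rot: [0.018, 0.999, 0.043, -0.0]
ft_force: [-0.7, 0.0, -0.2]
finger_gap: 0.0236
```

play_rows(
  rows=[
    [15, [0, 0, 1], [0, 0, 0]],
    [15, [0, 0, 1], [0, 0, 0]],
  ],
)

```text
t: 20.9
ee_pos: [0.4643, -0.3868, 0.0076]
ee_rot: [0.018, 0.999, 0.043, -0.0]
ft_force: [-1.9, 0.9, 10.0]
finger_gap: 0.0235
```

That is contact, at 10 N. I'll release and retreat.

play_rows(
  rows=[
    [28, [0, 0, -0.5], [0, 0, 0]],
    [32, [0, 0, 0], [0, 0, 0]],
    [42, [0, 0, 0], [0, 0, 0]],
    [45, [0, 0, -1], [0, 0, 0]],
    [45, [0, 0, -8], [0, 0, 0]],
    [45, [0, 0, -20], [0, 0, 0]],
    [45, [0, 0, -30], [0, 0, 0]],
    [45, [0, 0, -40], [0, 0, 0]],
    [45, [0, 0, -40], [0, 0, 0]],
    [45, [0, -30, -20], [0, 0, 0]],
    [45, [0, -40, 0], [0, 0, 0]],
    [45, [0, 0, 0], [0, 0, 0]],
  ],
)

```text
t: 22.1
ee_pos: [0.4576, -0.3093, 0.1754]
ee_rot: [0.018, 0.999, 0.042, 0.001]
ft_force: [0.6, -0.7, 0.1]
finger_gap: 0.0424
```

```bash
python3 look.py s|head -1; python3 wide.py s 230 390 290 480;python3 wide.py s 120 260 400 580 top
```

```text
t 22.2 p [ 0.4579 -0.3121  0.1752] tilt -2.159075412500214 xang 4.778380819052365 gap 0.042651862504714574 F [ 0.2089  0.7627 -0.2214]
scale 3.75
scale 4.285714285714286
```

View pics/w_side_s.png

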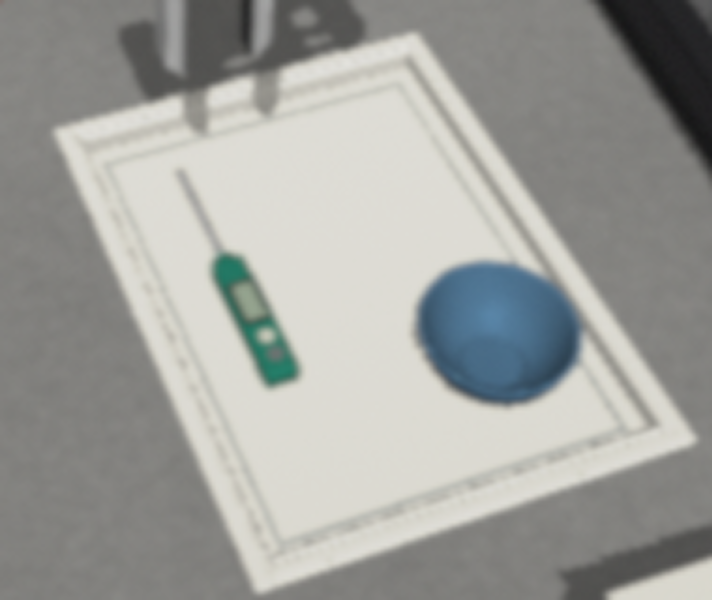

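View pics/top_s.png

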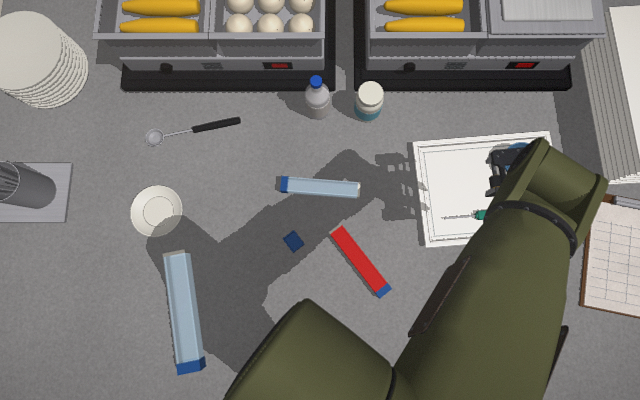

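The thermometer lies flat in the tray with the display up (tip (181,170), end (282,380) in the side crop). The empty tube is flat at (321,187) in the top view, and the bystanders are where they were. I'll do one numeric check, then hand in.

```bash
python3 -c "
from h import *
g=lambda u,v:(290+(u+.5)/3.75-.5,230+(v+.5)/3.75-.5)
c=np.array([.5318,-.372]);a=np.radians(5);A=np.array([[np.cos(a),np.sin(a)],[-np.sin(a),np.cos(a)]])
for n,p in(('tip',(181,170)),('end',(282,378))):
  w=ray('side',*g(*p),.013);print(n,w,'tray',A@(w[:2]-c))
s=arm.state();print(s['ft_force'],np.abs(s['joint_velocities']).max())
arm.finish_job()"
```

```text
tip [ 0.4547 -0.2548  0.013 ] tray [-0.0666  0.1234]
end [ 0.468  -0.4319  0.013 ] tray [-0.0688 -0.0541]
[ 0.2089  0.7627 -0.2214] 0.036252757411769795
the job is handed in; nothing more can be done
```

I tipped the small clear tube until the handle slid about 45 mm out, using the counter as a stop. I then laid the tube flat and drew the thermometer out by its handle. It is now in the white tray, and I handed the job in at about 22 s.

- **Drawing it out:** I drew it partly, then released and regripped near the centre of mass before pulling it clear. The tray lip was in the way, so I raised the handle end about 13 degrees for the last part.
- **Thermometer:** The last pictures show it flat with the display up. In the tray frame the tip is at (-0.067, 0.123) m and the handle end at (-0.069, -0.054) m, both inside the walls. It touched the tray floor at about 10 N while still held, so it was not dropped.
- **Tube and other things:** The empty tube lies flat on the counter. The other things look unmoved by eye. Part of the bowl was hidden by the arm in the top view, but the side view showed it in place. The gripper was clear of everything.
- **Disagreements:** The two cameras differed by up to about 8 mm on where the tube's mouth was, which did not affect any grasp. No check failed. The job gives no verdict, so I do not know whether it passed.

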